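Lay the standing carton down in its tray lane and push it home

ROBOT

A 7-joint arm with a two-finger parallel gripper is mounted at the origin on the work surface. World frame = base frame: x ahead of the robot, y to its left, z up, the work surface at z = 0. Lengths are in m, angles in rad, forces in N, time in s.
With the tool pointing down it reaches from about 0.4 to 0.9 m from the base axis. Payload 5.5 kg.
Tool frame: the origin (TCP) lies on the mounting face of the last link; the fingertips stand 173 mm ahead of it and the grasp point (between the pads) lies 155 mm ahead of it; y points along the fingers, x is the direction in which the jaws open and shut, and the axes are right-handed (so a half turn about y gives the same grasp; the last joint's range is limited). The gripper opens to 85 mm and grips with 20 to 120 N. Pads are 22 mm wide; open, the fingers measure 114 mm over their backs; the gripper's body (76 mm by 85 mm) begins 54 mm behind the grasp point. The pads swing forward as they close: fully open they stand 13 mm farther back than shut.
Start: joints at [-1.064, 0.501, -0.427, 1.55, 0.221, 1.138, -0.21], TCP at [0.157, 0.631, 0.405] pointing down, gripper open.
Joint ranges: [-2.88, 2.88], [-0.31, 2.03], [-1.54, 1.56], [0.2, 2.42], [-1.41, 4.55], [0.19, 2.02], [-2.57, 2.57]. Speed limits (rad/s): [2.57, 2.57, 3.14, 3.14, 3.14, 3.14, 3.14].

INTERFACE

Orientations are given as a unit quaternion [w, x, y, z].
In Python, from plant import * gives the robot as it stands.
- The arm moves only by the tool apply_moves, never from a script. Its argument "plan" is a list that holds one entry, the list of rows, each a list of 5 numbers: the opening, from 0 (shut) to 1 (fully open), then the shift along the tool's x, y, z as a fraction of full scale, then the turn about the tool's y as a fraction of full scale. A call has 1 to 20 rows; each row is the pose to reach, as a shift and turn from the pose commanded when the call began, along the tool's axes at that moment; what a row does not reach only later rows make up. Full scale, the value 1, is 400 mm for a shift and pi/2 rad for a turn. A row lasts 1/12 s, in which the tool goes at most 41.7 mm and 7.16 degrees, less where a joint would pass 70% of its speed; a pose out of reach is approached as far as the arm can. A call with a number of a shift or a turn outside -1 to 1 is refused whole. A call with a gripper value outside its range is refused whole. The fingers move at their own pace and stop on an object; "newtons" is the grip in N (left out, the last holds). Time passes only in rows, so rows that repeat a pose let the fingers close. It gives the time, the measured TCP pose, the force and the opening at its end, in the units of the state.
- sense(): the state, without advancing time (a new reading comes with each control period).
- capture(name): name is "scene" or "side" or "wrist"; returns the picture (420x560x3 uint8, blue, green, red); there is no depth.
- get_calibration(name): a dict with "camera_matrix" (3x3 intrinsics, pixels), "rvec" (rotation vector, rad) and "tvec" (3), from world to camera coordinates, as OpenCV has them. Camera axes: x right, y down, z forward; pixel columns grow to the right and rows downward; lengths in m; the calibration is good to about 2 mm. A picture is of the moment at which its call begins: read the wrist's pose just before it. get_calibration takes no time and is no camera call; for the wrist camera it gives the pose at the moment of the call.
- finish_job(): hands the job in, once; it reports no verdict.
The state is a dict: "time_s": time; "joint_pos": joint angles; "joint_vel": joint speeds; "joint_torque": joint torques, N m; "position": TCP position; "eef_rot": TCP orientation; "wrist_force": force on the tool from outside, world axes, zero at the start; "ft_torque": the same for the moment, N m; "finger_gap": opening from 0.0 (shut) to 1.0 (fully open).
Only numpy, scipy, OpenCV 4.12 (cv2) and the standard library are available. Lean on these libraries where they do the work, as an engineer would, in place of code of your own. Each camera call takes 0.05 s, during which the arm holds its last target. There are 200 camera calls.

TASK

The tall cardboard carton stands on end at the open end of one of the tray's two lanes. Push it over so that it lies down lengthways in that lane, its top towards the lane's end stop, then push it along the lane until its top end is flush against the stop. Only push it, do not grasp or lift it, and leave the tin, the pill jar and the pen pot standing where they are.

Things in the scene. Friction and masses are not known exactly. Their poses are not given: they have to be found in the camera images.
- tray: White plastic tray fixed to the desk, 272 (x) x 376 (y) mm, z up. Origin: centre of its underside, on the desk. Floor top 8 mm above the desk. Two lanes run along its y, 124 mm wide, 360 mm long (y -180 to +180 mm), centred at tray x = -66 and +66 mm, between walls reaching 28 mm above the desk. Each lane has an end stop at one end; the other end is open, without a lip.
- stop_near (a point): Foot of the inner face of the end stop of the lane at tray x = -66 mm: at tray y = -180 mm, on the floor. Same axes as the tray. The stop is 40 mm high; this lane is open at +y.
- stop_far (a point): Foot of the inner face of the end stop of the lane at tray x = +66 mm: at tray y = +180 mm, on the floor. Same axes as the tray. The stop is 40 mm high; this lane is open at -y.
- carton: Cardboard carton, 112 (x) x 88 (y) x 180 (z) mm, 0.35 to 0.7 kg. Origin: centre of its bottom end. It starts upright near the open end of either lane, its 112 mm side across the lane (6 mm play each side), its y along the tray's y. Pushed about 150 mm above the desk it tips, not slides, and falls past 26 degrees. Lying in the lane it is 88 mm high, its top end some 35 to 95 mm short of the stop.
- carton_top (a point): Centre of the carton's top end face, 180 mm from carton along the carton's z; same axes as the carton.
- tin: Metal tin standing upright, diameter 74 mm, height 90 mm, loose; it stands in the other lane near that lane's open end. Origin: centre of its underside.
- pills: Amber jar with a white cap, diameter 56 mm, height 100 mm, loose, on the desk to the left of the tray. Origin: centre of its underside.
- penpot: Grey pen pot with three pens, diameter 76 mm, pot height 95 mm, pens up to 155 mm, loose, on the desk to the right of the tray. Origin: centre of its underside.
There are look-alikes about, which are no part of the job. There is more than one size of the carton; the one meant has the size given above.

How it is judged:
On the way:
1. the carton lies flat in its lane (angle between carton's own z axis and vertical between 1.5 and 1.64 rad and z of each of carton, carton_top in the frame of tray below 0.06 m and ((x of carton in the frame of tray between -0.078 and -0.054 m and x of carton_top in the frame of tray between -0.078 and -0.054 m) or (x of carton in the frame of tray between 0.054 and 0.078 m and x of carton_top in the frame of tray between 0.054 and 0.078 m))), for 0.2 s.
At the end, for the whole second after the job is handed in: The carton lies flat on the tray floor (its z axis within 0.07 rad of level), lengthways in its lane (both ends within 12 mm of the lane's centre line), the middle of its top end within 6 mm of the lane's end stop, at rest; tin, jar and pen pot stand within 20 mm of where they were (angle between carton's own z axis and vertical between 1.5 and 1.64 rad and z of each of carton, carton_top in the frame of tray below 0.06 m and ((x of carton in the frame of tray between -0.078 and -0.054 m and x of carton_top in the frame of tray between -0.078 and -0.054 m and y of carton_top in the frame of tray between -0.184 and -0.174 m) or (x of carton in the frame of tray between 0.054 and 0.078 m and x of carton_top in the frame of tray between 0.054 and 0.078 m and y of carton_top in the frame of tray between 0.174 and 0.184 m)) and linear speed of carton below 0.02 m/s and distance of each of tin, pills, penpot from where it was at the start of the episode below 0.02 m); the robot touches nothing.
It fails at once if the carton is lifted (bottom-face centre over 75 mm or top-face centre over 210 mm above the desk) (height (world z) of carton above 0.075 m or height (world z) of carton_top above 0.21 m).
It fails at once if the tin is moved more than 20 mm or knocked over (distance of tin from where it was at the start of the episode above 0.02 m or angle between tin's own z axis and vertical above 0.3 rad).
It fails at once if the pill jar is moved more than 20 mm or knocked over (distance of pills from where it was at the start of the episode above 0.02 m or angle between pills's own z axis and vertical above 0.3 rad).
It fails at once if the pen pot is moved more than 20 mm or knocked over (distance of penpot from where it was at the start of the episode above 0.02 m or angle between penpot's own z axis and vertical above 0.3 rad).
It also fails if it takes over 48 s, if anything falls off the work surface, if the arm or the gripper's body presses on something with over 40 N, if the wrist force passes 120 N, or if a joint passes its speed limit or range.

## Working session

There is one attempt and no reset: what is moved stays moved. The work goes in short steps, Python scripts to look and compute and a tool call to move; the robot and the scene stay as the last step left them, time stands still between calls to the robot, and variables do not carry over. Pictures are saved under pics/ and viewed, about 8 in all and at most 12, crops included, and the job is handed in when it is done.

Besides the shell and the picture viewer there is one more tool, called after ">>>" as a command line: name --argument value ..., lists and objects as JSON in quotes. apply_moves: Moves the arm, as the interface text tells. Shift numbers are shares of 400 mm and turn numbers shares of pi/2 rad, none past 1 either way. Its arguments: {"type":"object","properties":{"plan":{"type":"array"},"newtons":{"type":"number"}},"required":["plan"]}

```bash
mkdir -p pics; ls; python3 - <<'E'
from plant import *
import cv2,numpy as np
s=sense();print({k:np.round(v,3).tolist() for k,v in s.items()})
a=capture("scene");b=capture("side")
cv2.imwrite('pics/scene0.png',a);cv2.imwrite('pics/side0.png',b)
for n in("scene","side"):
    c=get_calibration(n);R=cv2.Rodrigues(np.array(c['rvec'],float))[0];print(n,np.round(c['camera_matrix'],1).tolist(),(-R.T@np.array(c['tvec']).ravel()).round(3))
E
```

```text
pics
{'time_s': 0.0, 'joint_pos': [-1.064, 0.502, -0.427, 1.551, 0.221, 1.138, -0.21], 'joint_vel': [-0.0, 0.002, -0.001, 0.0, 0.0, 0.001, 0.002], 'joint_torque': [0.0, -56.951, -5.816, -28.095, 0.011, 0.012, 0.0], 'position': [0.157, 0.63, 0.404], 'eef_rot': [-0.557, 0.557, 0.435, -0.436], 'wrist_force': [0.441, 0.426, 0.571], 'ft_torque': [-0.036, -0.069, 0.079], 'finger_gap': 1.001}
scene [[393.1, 0.0, 281.7], [0.0, 393.1, 210.7], [0.0, 0.0, 1.0]] [0.832 0.588 1.153]
side [[431.9, 0.0, 276.3], [0.0, 431.9, 208.9], [0.0, 0.0, 1.0]] [-0.102 -0.614  0.846]
```

View pics/scene0.png

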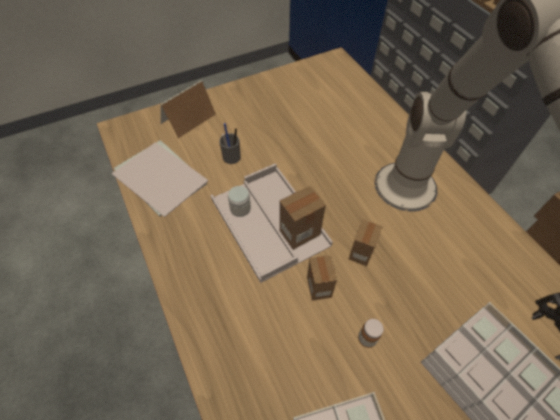

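View pics/side0.png

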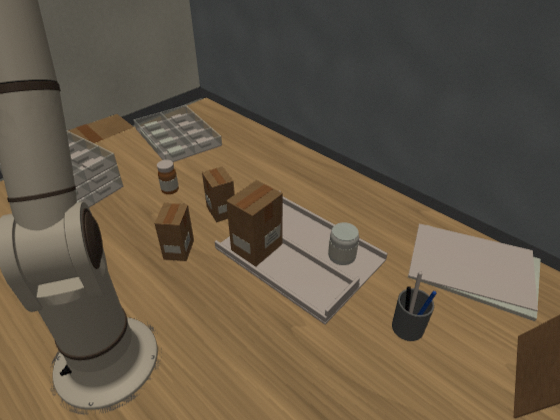

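```bash
cat > h.py <<'E'
from plant import *
import cv2,numpy as np
from scipy.spatial.transform import Rotation as Ro
def ray(n,uv,z):
    c=get_calibration(n);K=np.array(c['camera_matrix'],float);R=cv2.Rodrigues(np.array(c['rvec'],float))[0]
    C=-R.T@np.array(c['tvec'],float).ravel()
    p=cv2.undistortPoints(np.array(uv,float).reshape(-1,1,2),K,None).reshape(-1,2)
    d=np.c_[p,np.ones(len(p))]@R
    return C+d*((z-C[2])/d[:,2])[:,None]
def proj(n,P):
    c=get_calibration(n)
    return cv2.projectPoints(np.array(P,float).reshape(-1,1,3),np.array(c['rvec'],float),np.array(c['tvec'],float),np.array(c['camera_matrix'],float),None)[0].reshape(-1,2)
def R():
    q=sense()['eef_rot'];return Ro.from_quat([q[1],q[2],q[3],q[0]]).as_matrix()
E
python3 -c "
from h import *
print(R().round(3))"
```

```text
[[ 0.241 -0.    -0.97 ]
 [ 0.97  -0.002  0.241]
 [-0.002 -1.     0.   ]]
```

```bash
python3 - <<'E'
from h import *
for n,f in(("scene",[(407,185),(275,168),(245,178),(213,193),(263,275),(297,262),(330,240)]),("side",[(105,360),(216,250),(325,312),(384,255)])):
    print(n,ray(n,f,.028).round(3).tolist())
print(ray("scene",[(300,215),(239,205),(373,333),(231,156),(366,260),(322,297)],0).round(3).tolist())
a=cv2.imread('pics/scene0.png')[150:290,200:345];b=cv2.imread('pics/side0.png')[160:320,195:395]
cv2.imwrite('pics/c1.png',np.hstack([cv2.resize(a,(400,386),interpolation=2),cv2.resize(b,(400,320),interpolation=2) if 0 else cv2.copyMakeBorder(cv2.resize(b,(400,320),interpolation=2),0,66,0,0,0)]))
E
```

```text
scene [[0.014, 0.017, 0.028], [0.407, -0.271, 0.028], [0.527, -0.278, 0.028], [0.656, -0.266, 0.028], [0.635, 0.101, 0.028], [0.519, 0.109, 0.028], [0.384, 0.088, 0.028]]
side [[-0.005, -0.017, 0.028], [0.361, 0.065, 0.028], [0.408, -0.269, 0.028], [0.655, -0.264, 0.028]]
[[0.415, -0.06, 0.0], [0.589, -0.196, 0.0], [0.423, 0.402, 0.0], [0.523, -0.425, 0.0], [0.306, 0.193, 0.0], [0.5, 0.238, 0.0]]
```

View pics/c1.png

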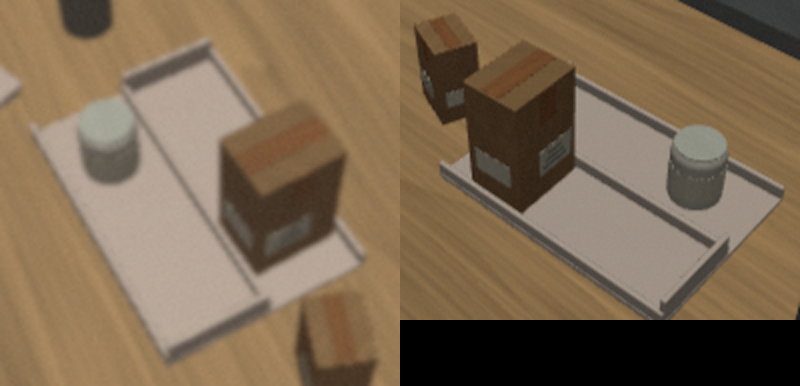

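The crop shows the tall carton (scene px ~300,215) in the lane whose stop is at scene px ~(260,172), with the tin (239,200) in the other lane. The look-alikes are the smaller cartons at (366,243) and (321,277), on the desk. Only the tall one stands in a lane and is about 180 mm high, which I check next.

```bash
python3 - <<'E'
from h import *
A=lambda L:[(200+x/2.7586,150+y/2.757) for x,y in L]
B=lambda L:[(195+(x-400)/2,160+y/2) for x,y in L]
a=ray("scene",A([(220,143),(300,103),(347,152),(263,194)]),.188)
b=ray("side",B([(466,82),(524,40),(577,67),(515,110)]),.188)
for p in(a,b):print(p[:,:2].round(3).tolist(),p.mean(0).round(3),[np.linalg.norm(p[i]-p[i-1]).round(3) for i in range(4)],[np.degrees(np.arctan2(*(p[i]-p[i-1])[1::-1])).round(1) for i in range(4)])
print("stop top",ray("scene",A([(208,40),(123,78)]),.04).round(3).tolist(),ray("side",B([(660,300),(728,240)]),.04).round(3).tolist())
print("walls",ray("scene",A([(35,125),(165,355),(268,300),(363,257)]),.028).round(3).tolist(),ray("side",B([(442,163),(782,190)]),.028).round(3).tolist())
print("tin top",ray("scene",A([(108,120)]),.098),ray("side",B([(698,145)]),.098))
print(ray("scene",[(373,326)],.1),ray("side",[(166,165)],.1))
E
```

```text
[[0.514, -0.023], [0.409, -0.032], [0.396, 0.05], [0.504, 0.056]] [0.456 0.013 0.188] [np.float64(0.08), np.float64(0.106), np.float64(0.083), np.float64(0.108)] [np.float64(-82.5), np.float64(-175.3), np.float64(98.8), np.float64(3.5)]
[[0.398, 0.04], [0.506, 0.051], [0.512, -0.037], [0.403, -0.041]] [0.455 0.003 0.188] [np.float64(0.081), np.float64(0.109), np.float64(0.088), np.float64(0.109)] [np.float64(94.1), np.float64(6.1), np.float64(-85.7), np.float64(-177.8)]
stop top [[0.402, -0.277, 0.04], [0.532, -0.268, 0.04]] [[0.405, -0.27, 0.04], [0.531, -0.273, 0.04]]
walls [[0.661, -0.257, 0.028], [0.649, 0.108, 0.028], [0.514, 0.099, 0.028], [0.385, 0.1, 0.028]] [[0.382, 0.09, 0.028], [0.659, -0.268, 0.028]]
tin top [[ 0.59019785 -0.17201884  0.098     ]] [[ 0.586852  -0.1778107  0.098    ]]
[[0.44747304 0.40223808 0.1       ]] [[0.44705409 0.39641268 0.1       ]]
```

```bash
python3 - <<'E'
from h import *
a=cv2.imread('pics/scene0.png')[210:310,290:390];b=cv2.imread('pics/side0.png')[160:260,150:250]
cv2.imwrite('pics/c2.png',np.hstack([cv2.resize(x,(400,400),interpolation=2) for x in(a,b)]))
E
```

```text
(no output)
```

View pics/c2.png

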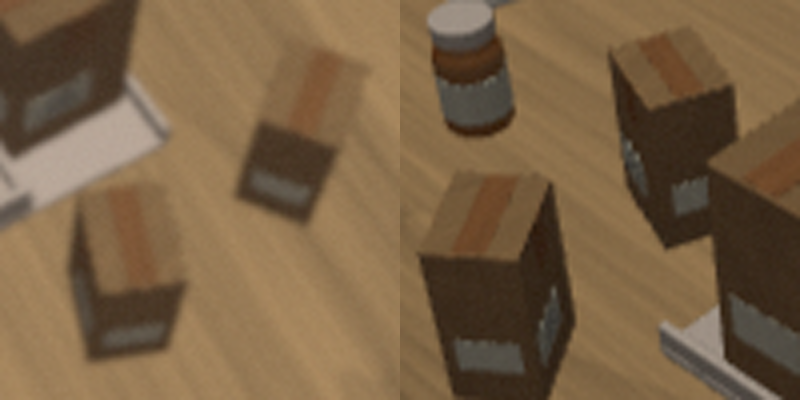

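```bash
python3 - <<'E'
from h import *
A=lambda L:[(290+x/4,210+y/4) for x,y in L]
B=lambda L:[(150+(x-400)/4,160+y/4) for x,y in L]
print(ray("scene",A([(88,360),(165,348),(70,270)]),0).round(3).tolist(),ray("side",B([(665,247),(630,180)]),0).round(3).tolist())
for h in(.11,.13,.15):print(h,ray("scene",A([(80,190),(160,182),(188,278),(100,292)]),h)[:,:2].round(3).tolist(),ray("side",B([(612,50),(690,28),(735,85),(650,108)]),h)[:,:2].round(3).tolist())
print("B",ray("scene",A([(237,195),(308,223)]),0).round(3).tolist())
E
```

```text
[[0.532, 0.232, 0.0], [0.474, 0.251, 0.0], [0.508, 0.161, 0.0]] [[0.452, 0.177, 0.0], [0.483, 0.257, -0.0]]
0.11 [[0.501, 0.149], [0.444, 0.17], [0.466, 0.245], [0.528, 0.226]] [[0.493, 0.272], [0.551, 0.252], [0.527, 0.174], [0.467, 0.196]]
0.13 [[0.507, 0.157], [0.452, 0.178], [0.473, 0.252], [0.534, 0.233]] [[0.477, 0.248], [0.534, 0.229], [0.51, 0.152], [0.452, 0.174]]
0.15 [[0.513, 0.165], [0.459, 0.186], [0.48, 0.258], [0.54, 0.24]] [[0.461, 0.223], [0.516, 0.205], [0.493, 0.131], [0.436, 0.152]]
B [[0.353, 0.165, 0.0], [0.315, 0.212, 0.0]]
```

The tall carton's top face measures about 110 x 85 mm at z = 0.188, so it fits. The look-alikes are about 130 mm high. One of them (footprint y ≥ 0.157) stands behind the work spot but leaves room. I'm moving there now.

>>> apply_moves --plan '[[[0.5,-0.66,0,-0.617,0.816],[0.5,-0.66,0,-0.617,0.816],[0.5,-0.66,0,-0.617,0.816],[0.5,-0.66,0,-0.617,0.816],[0.5,-0.66,0,-0.617,0.816],[0.5,-0.66,0,-0.617,0.816],[0.5,-0.66,0,-0.617,0.816],[0.5,-0.66,0,-0.617,0.816],[0.5,-0.66,0,-0.617,0.816],[0.5,-0.66,0,-0.617,0.816],[0.5,-0.66,0,-0.617,0.816],[0.5,-0.66,0,-0.617,0.816],[0.5,-0.66,0,-0.617,0.816],[0.5,-0.66,0,-0.617,0.816]]]'

```text
time_s: 1.27
position: [0.3323, 0.3153, 0.4045]
eef_rot: [-0.707, 0.707, 0.017, -0.017]
wrist_force: [0.7, -0.2, -0.2]
finger_gap: 0.499
```

```bash
python3 - <<'E'
from h import *
s=sense();r=R();print(s['time_s'],s['position'],s['joint_pos'],s['finger_gap'],r.round(3))
print((r.T@(np.array([.4495,.102,.404])-s['position'])/.4).round(3))
E
```

```text
1.2667 [0.33233244 0.31531649 0.40451383] [-0.70445376  0.12976185 -0.12247403  2.02090681  0.01869986  0.99237496
 -0.78858755] 0.49931212397290253 [[ 0.999 -0.    -0.048]
 [ 0.048 -0.     0.999]
 [-0.    -1.    -0.   ]]
[ 0.267  0.001 -0.547]
```

>>> apply_moves --plan '[[[0.5,0.267,0,-0.547,0],[0.5,0.267,0,-0.547,0],[0.5,0.267,0,-0.547,0],[0.5,0.267,0,-0.547,0],[0.5,0.267,0,-0.547,0],[0.5,0.267,0,-0.547,0],[0.5,0.267,0,-0.547,0],[0.5,0.267,0.21,-0.547,0],[0.5,0.267,0.21,-0.547,0],[0.5,0.267,0.21,-0.547,0],[0.5,0.267,0.21,-0.547,0]]]'

```text
time_s: 2.18
position: [0.448, 0.1016, 0.3191]
eef_rot: [-0.706, 0.708, 0.014, -0.019]
wrist_force: [0.1, 0.5, 0.5]
finger_gap: 0.5
```

```bash
python3 - <<'E'
from h import *
a=capture("side")[100:310,120:400];b=capture("scene")[120:300,200:440]
cv2.imwrite('pics/d.png',np.hstack([cv2.resize(x,(400,300),interpolation=2) for x in(a,b)]))
s=sense();print(s['position'],s['wrist_force'])
E
```

```text
[0.44996955 0.10199517 0.32222588] [ 0.25626648 -0.16064261  0.34544241]
```

View pics/d.png

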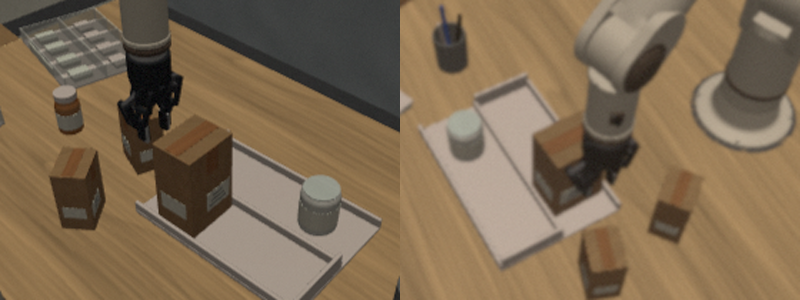

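>>> apply_moves --plan '[[[0.5,0,0,-0.06,0],[0.5,0,0,-0.08,0],[0.5,0,0,-0.1,0],[0.5,0,0,-0.12,0],[0.5,0,0,-0.14,0],[0.5,0,0,-0.16,0],[0.5,0,0,-0.18,0],[0.5,0,0,-0.2,0],[0.5,0,0,-0.215,0],[0.5,0,0,-0.23,0],[0.5,0,0,-0.245,0],[0.5,0,0,-0.255,0],[0.5,0,0,-0.265,0]]]'

```text
time_s: 3.37
position: [0.4539, -0.0053, 0.3204]
eef_rot: [-0.707, 0.707, 0.016, -0.016]
wrist_force: [-0.7, -0.4, -0.0]
finger_gap: 0.499
```

```bash
python3 - <<'E'
from h import *
a=capture("side")[100:310,120:400];b=capture("scene")[120:300,200:440]
cv2.imwrite('pics/e.png',np.hstack([cv2.resize(x,(400,300),interpolation=2) for x in(a,b)]))
s=sense();print(s['position'],s['wrist_force'])
E
```

```text
[ 0.45392306 -0.00537031  0.32051436] [ 0.64903586 -0.7130443  -1.05323256]
```

View pics/e.png

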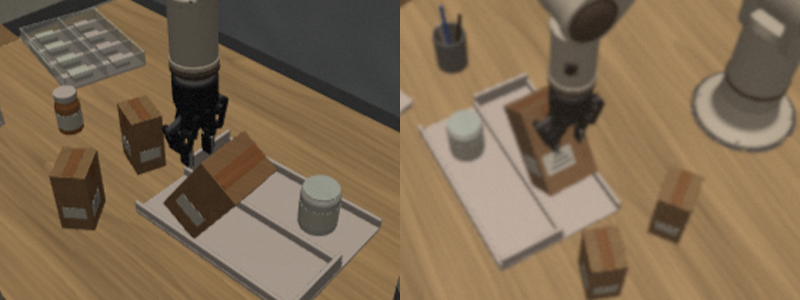

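The picture shows the carton mid-fall towards the stop (side crop ~(220,180)), straight in its lane. I'll back off and let it land.

>>> apply_moves --plan '[[[0.5,0,0,0.1,0],[0.5,0,0,0.16,0],[0.5,0,0,0.16,0],[0.5,0,0,0.16,0],[0.5,0,0,0.16,0],[0.5,0,0,0.16,0],[0.5,0,0,0.16,0],[0.5,0,0,0.16,0]]]'

```text
time_s: 4.13
position: [0.4512, 0.0585, 0.3207]
eef_rot: [-0.707, 0.707, 0.015, -0.015]
wrist_force: [1.0, 0.2, 0.7]
finger_gap: 0.498
```

```bash
python3 - <<'E'
from h import *
a=capture("side")[160:340,190:430];b=capture("scene")[130:310,190:430]
cv2.imwrite('pics/f.png',np.hstack([cv2.resize(x,(400,300),interpolation=2) for x in(a,b)]))
s=sense();print(s['position'],s['wrist_force'])
E
```

```text
[0.45119182 0.0587321  0.32071024] [-0.08899293  0.24300159 -0.02470163]
```

View pics/f.png

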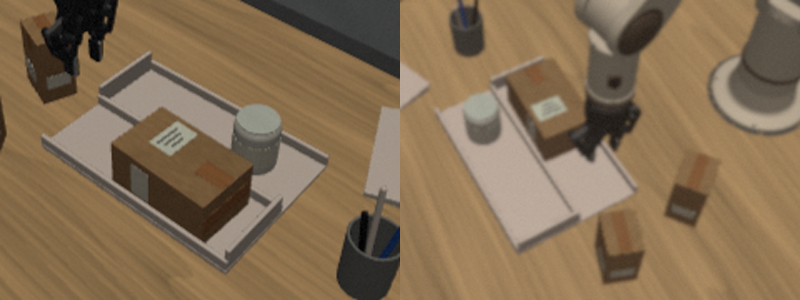

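```bash
python3 - <<'E'
from h import *
A=lambda L:[(190+(x-400)/1.6667,130+y/1.6667) for x,y in L]
B=lambda L:[(190+x/1.6667,160+y/1.6667) for x,y in L]
p=np.vstack([ray("side",B([(112,145),(163,108),(250,172),(204,205)]),.096),ray("scene",A([(545,158),(508,97),(507,75),(552,60)]),.096)])[:,:2]
o=np.array([.524,-.0825]);x=np.array([.999,.045]);y=np.array([-.045,.999])
print(np.c_[(p-o)@x,(p-o)@y].round(3))
E
```

```text
[[-0.123  0.032]
 [-0.012  0.029]
 [-0.033 -0.15 ]
 [-0.123 -0.139]
 [ 0.012  0.076]
 [ 0.006 -0.088]
 [-0.019 -0.14 ]
 [-0.121 -0.13 ]]
```

Carton lies flat and straight, its top about 35 mm short of the stop (side crop top end at ~(228,188)). Next I lower behind its bottom end and push slowly.

>>> apply_moves --plan '[[[0.5,0,0.1,0,0],[0.5,0,0.2,0,0],[0.5,0,0.277,0,0],[0.5,0,0.277,-0.08,0],[0.5,0,0.277,-0.15,0],[0.5,0,0.277,-0.19,0],[0.5,0,0.277,-0.21,0],[0.5,0,0.277,-0.225,0],[0.5,0,0.277,-0.24,0],[0.5,0,0.277,-0.255,0],[0.5,0,0.277,-0.27,0],[0.5,0,0.277,-0.28,0],[0.5,0,0.277,-0.29,0],[0.5,0,0.277,-0.3,0],[0.5,0,0.277,-0.305,0],[0.5,0,0.277,-0.31,0],[0.5,0,0.277,-0.31,0]]]'

```text
time_s: 5.65
position: [0.4569, -0.0649, 0.21]
eef_rot: [-0.707, 0.707, 0.016, -0.016]
wrist_force: [1.4, 1.6, -1.0]
finger_gap: 0.503
```

```bash
python3 - <<'E'
from h import *
a=capture("side")[180:330,230:430]
cv2.imwrite('pics/g.png',cv2.resize(a,(800,600),interpolation=2))
s=sense();print(s['position'],s['wrist_force'])
E
```

```text
[ 0.45691425 -0.06489216  0.20996213] [-0.18848807  1.62241779 -1.30519317]
```

View pics/g.png

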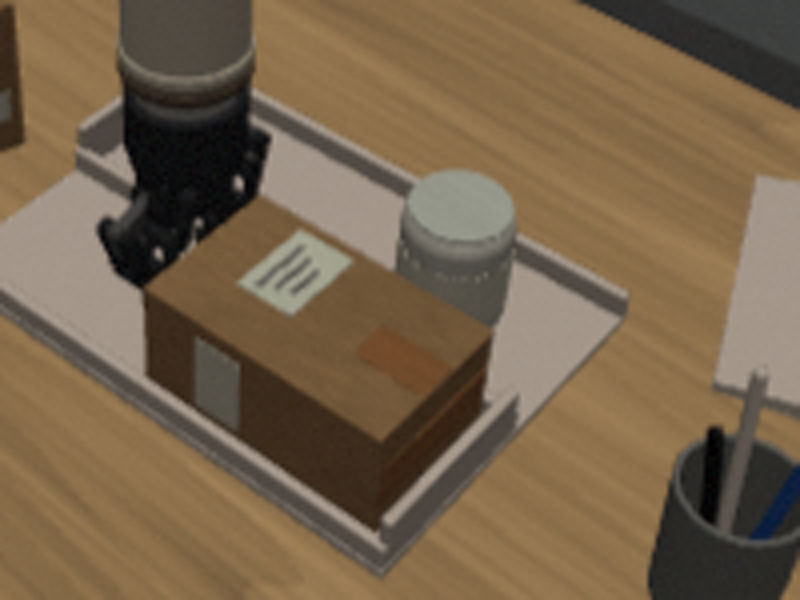

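The carton is being pushed straight (force about 1.6 N), and a small gap to the stop remains at about (440,470). I'll continue in small steps until the force rises.

>>> apply_moves --plan '[[[0.5,0,0,-0.005,0],[0.5,0,0,-0.01,0],[0.5,0,0,-0.015,0],[0.5,0,0,-0.02,0],[0.5,0,0,-0.02,0]]]'

```text
time_s: 6.12
position: [0.4572, -0.073, 0.2099]
eef_rot: [-0.707, 0.707, 0.016, -0.016]
wrist_force: [0.4, 3.1, 0.2]
finger_gap: 0.501
```

>>> apply_moves --plan '[[[0.5,0,0,-0.005,0],[0.5,0,0,-0.01,0],[0.5,0,0,-0.01,0]]]'

```text
time_s: 6.37
position: [0.4572, -0.0759, 0.2099]
eef_rot: [0.707, -0.707, -0.016, 0.017]
wrist_force: [-0.9, 6.4, 3.2]
finger_gap: 0.502
```

>>> apply_moves --plan '[[[0.5,0,0,-0.005,0],[0.5,0,0,-0.01,0],[0.5,0,0,-0.01,0]]]'

```text
time_s: 6.62
position: [0.4572, -0.0765, 0.2099]
eef_rot: [0.709, -0.705, -0.016, 0.018]
wrist_force: [-1.6, 17.1, 5.8]
finger_gap: 0.497
```

Stalled with the force rising to 17 N: the carton is against the stop. I'll back off, rise and check.

>>> apply_moves --plan '[[[0.5,0,0,0.04,0],[0.5,0,0,0.1,0],[0.5,0,0,0.16,0],[0.5,0,-0.1,0.16,0],[0.5,0,-0.2,0.16,0],[0.5,0,-0.3,0.16,0],[0.5,0,-0.3,0.16,0],[0.5,0,-0.3,0.16,0]]]'

```text
time_s: 7.28
position: [0.4558, -0.0177, 0.3324]
eef_rot: [-0.707, 0.707, 0.018, -0.013]
wrist_force: [-0.5, -0.4, -0.1]
finger_gap: 0.498
```

```bash
python3 - <<'E'
from h import *
a=capture("side")[180:330,230:430];b=capture("scene")[130:280,190:390]
cv2.imwrite('pics/i.png',np.hstack([cv2.resize(x,(400,300),interpolation=2) for x in(a,b)]))
s=sense();print(s['position'],s['wrist_force'])
E
```

```text
[ 0.4541333  -0.01734491  0.32950833] [ 0.07797355  0.06987732 -0.19792059]
```

View pics/i.png

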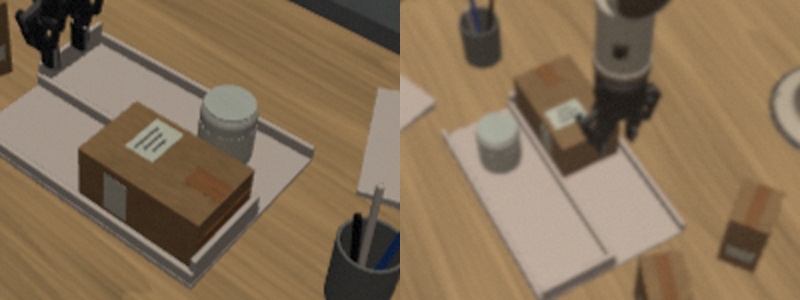

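```bash
python3 - <<'E'
from h import *
a=capture("side")
cv2.imwrite('pics/j.png',cv2.resize(a[230:330,260:380],(720,600),interpolation=2))
o=np.array([.524,-.0825]);x=np.array([.999,.045]);y=np.array([-.045,.999])
# predicted pixels in crop if flush: top-end upper corners, bottom-end upper near corner; stop top inner edge
P=[np.r_[o+u*x+v*y,z] for u,v,z in [(-.122,-.18,.096),(-.01,-.18,.096),(-.122,0,.096),(-.128,-.18,.04),(-.004,-.18,.04)]]
print(((proj("side",P)-[260,230])*6).round())
E
```

```text
[[404. 374.]
 [576. 204.]
 [ 43. 138.]
 [384. 478.]
 [568. 290.]]
```

View pics/j.png

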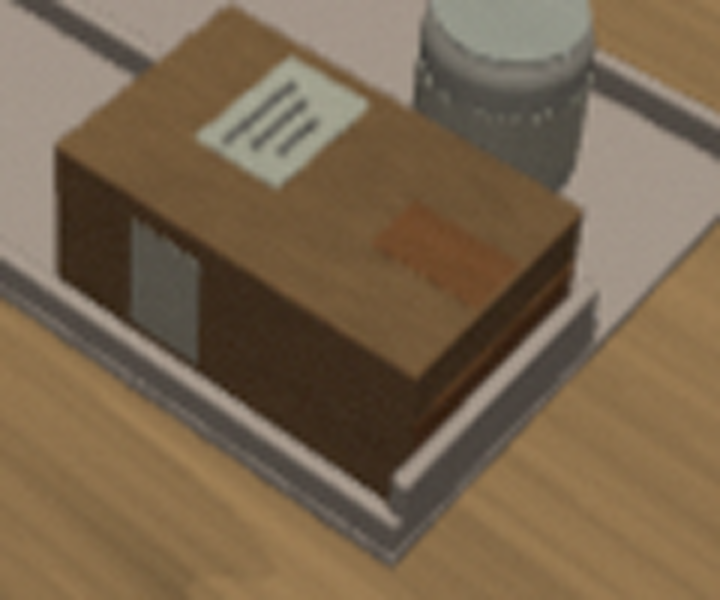

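The enlarged view has the carton's top-end corners at (415,380) and (580,212), against (404,374) and (576,204) predicted for flush. They sit tight behind the stop edge, and the tin still stands. I'm handing the job in.

```bash
python3 -c "
from plant import *
print(finish_job(), sense()['time_s'])"
```

```text
the job is handed in; nothing more can be done
the job is handed in; nothing more can be done
```

I pushed the carton over at about 150 mm height. It fell straight into the lane at tray x = -66 mm, its top towards the stop. I then pushed it about 35 mm along the lane until it stalled against the stop at 17 N, and backed the arm clear. The clock stood at about 7.4 s when I handed it in, and no verdict was reported.

- **Flush:** in the last picture the carton lies flat and straight. Its corners are within 1 to 3 image pixels of where they should be when flush, a few mm past rather than short. That is about as accurate as my estimate of where the tray is. The push stalling agrees with this.
- **Other objects:** the tin and pen pot look unmoved by eye in the closing pictures; I did not measure them. The pill jar was out of view in the final crops, but the arm passed well above it.
- **Contact:** the wrist force read near zero after backing off, so the arm touches nothing.

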